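Start the battery charger: cover, rate wheel, start key

TASK

Start the battery charger on the desk with fingertip touches alone, taking nothing between the fingers: push its open cover fully shut and roll the knurled thumbwheel until its green stripe has clicked in at the top, between the white pointers (the rate for these cells). Only then press the round green start key all the way down and let it spring back. Leave everything else on the desk where it stands.

Things in the scene. Friction and masses are not known exactly. Their poses are not given: they have to be found in the camera images.
- charger: orange and black battery charger, 140 mm deep (its x) by 200 wide (its y), fixed; origin under its centre on the desk, x to its back (away from the robot), y to its left, z up. Right part (y -98 to 10 mm): tub with two white and blue cells under the cover. Left part: control deck, 52 mm above the desk, with the thumbwheel and, nearer the robot and nearer the tub, the start key
- cover (a joint): angle of the cover, rad: 0 fully shut (level, its top 52 mm above the desk), growing as it opens upward about the hinge line along the charger's back; starts half open (0.7 to 1.25). Stiff hinge: it stays at any angle and takes about 1 N at its free edge to swing. Shut means below 0.05
- cover_edge (a point): middle of the cover's free front edge, on its outer face; moves with the cover: x from this edge to the hinge, y along the hinge, z out of the outer face (up when shut, up and back when open). The cover is a grey frame round a clear smoky window, 105 mm wide, 132 mm from hinge line to free edge, 5 mm thick; a small black lip stands out of the edge
- cover_hinge_line (a point): middle of the cover's hinge line, fixed on the charger: 62 mm behind the charger's origin, 43.5 mm to its right, 49.5 mm above the desk; the cover's outer face lies 2.5 mm off it. Axes as the charger's
- rate_wheel (a joint): angle of the thumbwheel, rad; grows as the wheel's top is rolled away from the robot (charger's +x). Click stops 0.524 apart: 0 white stripe on top, 0.524 blue, 1.047 green (wanted; 0.93 to 1.17), 1.571 yellow, 2.094 red. Starts at white or blue. Leaving a stop takes about 2 N along the rim; past half way it snaps into the next by itself when let go
- wheel_top (a point): top of the thumbwheel's rim between the two white pointer triangles, fixed, 62 mm above the desk; axes as the charger's. Black knurled disc, radius 28, width 18 mm, axle along the charger's y; it stands out of its slot by 6 mm above the grey bezel, 10 mm above the deck. The rim moves 14.7 mm per click and follows a fingertip pressed down on it with about 5 N and dragged along x
- green_stripe (a point): middle of the green stripe on the wheel's rim; it turns with the wheel and coincides with wheel_top when set
- start_key (a joint): depth of the start key, m: 0 up, 0.005 at the bottom stop, 3.5 mm or more counts as pressed. Springs back by itself; fully down takes 4.5 N
- start_key_top (a point): centre of the top of the round green start key (diameter 25 mm with a white dot, standing 62 mm above the desk when up), moves with the key; key presses straight down
- spare_cell_1: red and white AA cell standing upright behind the charger, 15 mm thick, 50 mm high, origin under its centre; leave alone
- spare_cell_2: second red and white AA cell, the same; leave alone
- tape_measure: yellow and black tape measure, 66 x 78 x 40 mm, origin under its centre; leave alone
- pliers: red-handled pliers lying flat, 66 x 168 x 14 mm, origin under the centre; leave alone
- marker: white marker pen with black cap lying flat, 17 x 135 x 16 mm, origin under its centre; leave alone
- squeeze_bottle: white squeeze bottle, 68 mm thick and 197 mm high, origin under its centre; leave alone
- tape_roll_print: roll of white and green packing tape lying flat, 110 mm across, 48 mm high, origin under its centre; leave alone

How it is judged:
By the outcome, as a careful person would: the job done as asked, in the order asked, and still so for the second after the job is handed in, with the robot touching nothing.
It also fails if it takes over 54 s, if anything falls off the work surface, if the arm or the gripper's body presses on something with over 40 N, if the wrist force passes 120 N, or if a joint passes its speed limit or range.

ROBOT

A 7-joint arm with a two-finger parallel gripper is mounted at the origin on a cart in front of the work surface, level with it; the furniture and walls round the work are solid. World frame = base frame: x ahead of the robot, y to its left, z up, the work surface at z = 0. Lengths are in m, angles in rad, forces in N, time in s.
With the tool pointing down it reaches from about 0.425 to 0.95 m from the base axis. Payload 4.7 kg.
Tool frame: the origin (TCP) lies between the finger pads; the fingertips stand 25 mm ahead of it and the grasp point (between the pads) lies 6 mm ahead of it; z points along the fingers, y is the line along which they close (so a half turn about z gives the same grasp; the last joint's range is limited). The gripper opens to 85 mm and grips with 20 to 120 N. Pads are 22 mm wide; open, the fingers measure 114 mm over their backs; the gripper's body (76 mm by 85 mm) begins 54 mm behind the grasp point. The pads swing forward as they close: fully open they stand 13 mm farther back than shut.
Start: joints at [-1.18, 0.469, -0.049, 1.532, 0.024, 1.141, -0.082], TCP at [0.275, 0.616, 0.256] pointing down, gripper open.
Joint ranges: [-2.59, 2.59], [-0.33, 1.99], [-1.39, 1.29], [0.1, 2.45], [-1.04, 4.18], [0.21, 1.99], [-2.66, 2.66]. Speed limits (rad/s): [2.57, 2.57, 3.14, 3.14, 3.14, 3.14, 3.14].

INTERFACE

Orientations are given as a 3x3 rotation matrix whose columns are the frame's x, y, z axes.
In Python, from rig import * gives the robot as it stands. Calls block until the motion is done:
- movep(position, orientation): joint-space move of the TCP to a pose.
- move_l(position, attitude=None, feed=0.15, until_force=None): straight line of the TCP; attitude=None keeps the orientation; feed is the mean speed in m/s. With until_force (N) it stops when the force on the tool has changed by that much, and returns True; else False.
- move_joints(angles): joint-space move.
- command_gripper(opening, newtons=None): finger opening in m; newtons is the grip in N (None keeps the last); returns when the fingers have stopped.
- sleep(seconds).
- inverse_kinematics(position, orientation): joint angles nearest the present ones, or None.
- sense(): the state.
- camera(name): name is "scene" or "top" or "wrist"; returns (picture, depth): 384x512x3 uint8, red, green, blue; 384x512 float32, m along the optical axis (not along the pixel's ray), 0 where there is no reading.
- camera_params(name): a dict with "K" (3x3 intrinsics, pixels), "dist" ([k1, k2, p1, p2, k3] as OpenCV has them; the pictures are not rectified), "position" and "rotation" of the camera in the world; the wrist camera has in their place "tool_from_camera" (4x4, takes a point from camera to tool coordinates, whose origin is the TCP and whose axes are the flange's). Camera axes: x right, y down, z forward; pixel columns grow to the right and rows downward; lengths in m; the calibration is good to about 2 mm. A picture is of the moment at which its call begins: read the wrist's pose just before it. camera_params takes no time and is no camera call.
A pose or a line that the arm cannot do raises Unreachable and nothing moves.
- finish_job(): hands the job in; it is judged then, once.
The state is a dict: "time_s": time; "joint_pos": joint angles; "qd": joint speeds; "joint_efforts": joint torques, N m; "position": TCP position; "tcp_rot": TCP orientation; "wrist_force": force on the tool from outside, world axes, zero at the start; "ft_torque": the same for the moment, N m; "finger_gap": finger opening in m; "gripper_force": force on a finger pad.
Only numpy, scipy, OpenCV 4.12 (cv2) and the standard library are available. Lean on these libraries where they do the work, as an engineer would, in place of code of your own. Each camera call takes 0.05 s, during which the arm holds its last target. There are 200 camera calls.

## Working session

There is one attempt and no reset: what is moved stays moved. The work goes in short steps, each a Python script; the robot and the scene stay as the last script left them, time stands still between calls to the robot, and variables do not carry over. Pictures are saved under pics/ and viewed, at most 10 in all, crops included, and the job is handed in when it is done.

```bash
mkdir -p pics; ls; python3 - <<'E'
from rig import *
import cv2,numpy as np
for n in ("scene","top"):
    p,d=camera(n); cv2.imwrite(f"pics/{n}0.png",cv2.resize(p[:,:,::-1],(800,600),interpolation=cv2.INTER_CUBIC)); np.savez(f"{n}0.npz",p=p,d=d)
    c=camera_params(n); print(n,c["K"],c["dist"],c["position"],c["rotation"])
s=sense();print(s["time_s"],s["position"],s["tcp_rot"],s["wrist_force"])
E
```

```text
pics
scene [[422.19594021   0.         251.59886693]
 [  0.         422.19594021 191.52080293]
 [  0.           0.           1.        ]] [0.03817172 0.         0.         0.         0.        ] [-0.11249783 -0.87332254  0.69069001] [[ 0.84531019 -0.24689804  0.47380592]
 [-0.53403236 -0.36368366  0.76324546]
 [-0.01612834 -0.89820685 -0.43927705]]
top [[430.08962574   0.         254.59137142]
 [  0.         430.08962574 192.15378774]
 [  0.           0.           1.        ]] [0.04732089 0.         0.         0.         0.        ] [0.36705741 0.18532675 1.19665711] [[ 0.01424326 -0.98571994  0.16778955]
 [-0.99984663 -0.01233039  0.0124368 ]
 [-0.0101903  -0.16794096 -0.98574438]]
0.1 [0.27487836 0.61597599 0.25536663] [[-9.13213367e-01  4.07481161e-01 -6.70527330e-04]
 [ 4.07481709e-01  9.13211912e-01 -1.63087970e-03]
 [-5.22192099e-05 -1.76256877e-03 -9.99998445e-01]] [-0.01475239 -0.38901885 -0.4248502 ]
```

View pics/top0.png

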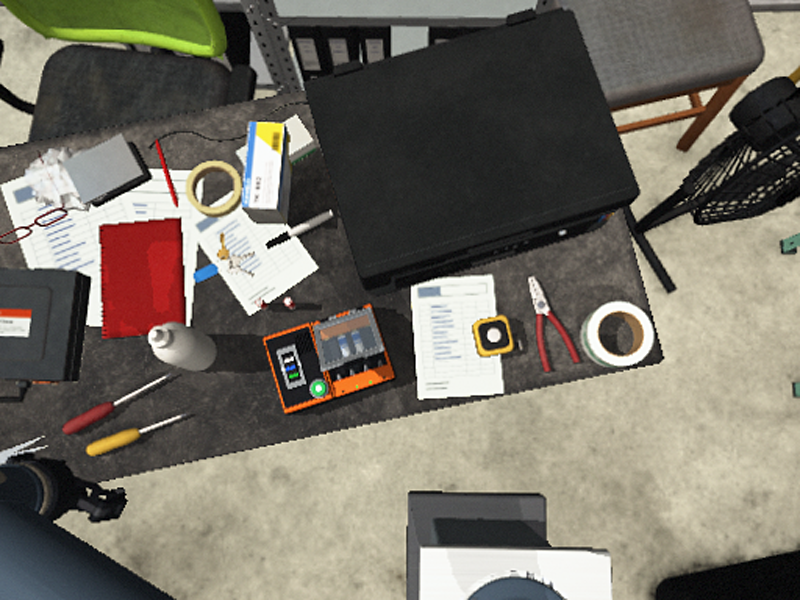

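View pics/scene0.png

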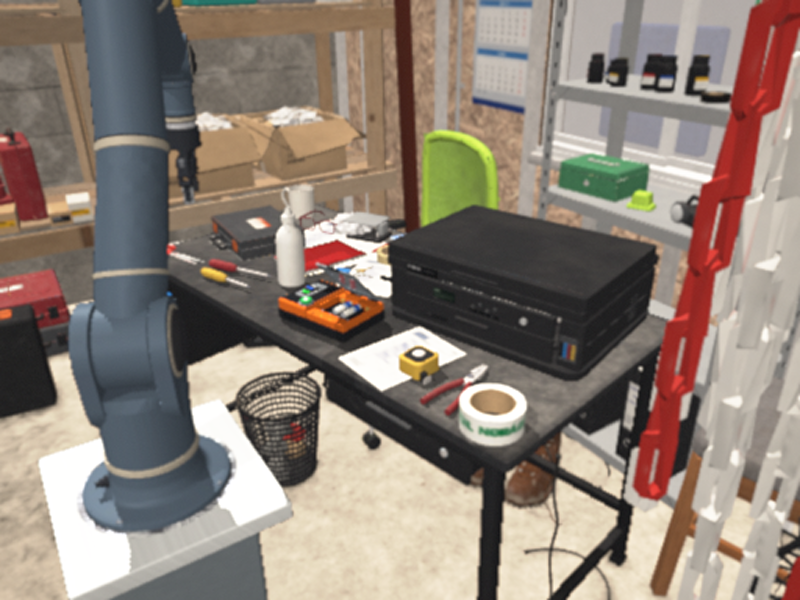

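The top view shows the charger at about (265–395, 305–412) of the 800-wide picture, with the start key at (318,388), the wheel at (291,367), and the cover half open on its right. The bottle is to the left and the spare cells are behind. Next I'll enlarge it.

```bash
python3 - <<'E'
import cv2,numpy as np
p=np.load("top0.npz")["p"][185:270,160:265,::-1]
cv2.imwrite("pics/crop1.png",cv2.resize(p,None,fx=7,fy=7,interpolation=cv2.INTER_CUBIC))
E
```

```text
(no output)
```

View pics/crop1.png

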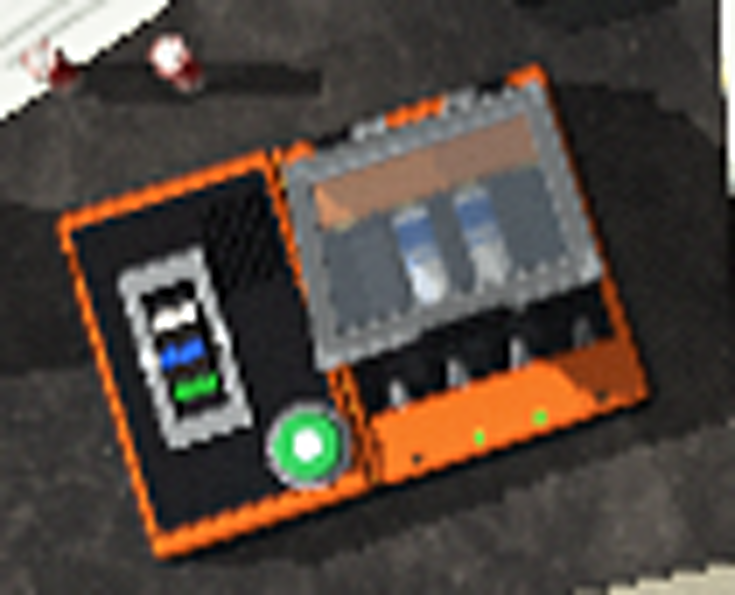

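The crop shows the key dot at (307,444), blue on top at (183,353), white behind it and green in front, so one click away from the robot is needed. The deck corners are back-left (62,220), front-left (158,553) and front-right (648,396). The cover's free edge runs from (322,365) to (605,278).

```bash
cat > h.py <<'E'
from rig import *
import cv2,numpy as np
def ray(n,uv,pose=None):
    c=camera_params(n); 
    x=cv2.undistortPoints(np.array([[uv]],float),c["K"],np.array(c["dist"]))[0,0]
    if pose is None: R,t=np.array(c["rotation"]),np.array(c["position"])
    else:
        T=np.array(c["tool_from_camera"]);R=pose[1]@T[:3,:3];t=pose[0]+pose[1]@T[:3,3]
    return t,R@np.array([*x,1])
def at_z(n,uv,z,pose=None):
    t,d=ray(n,uv,pose); return t+d*(z-t[2])/d[2]
def at_d(n,uv,depth,pose=None):
    t,d=ray(n,uv,pose); return t+d*depth
E
python3 - <<'E'
from h import *
D=np.load("top0.npz")["d"]
for nm,c,z in [("key",(307,444),.062),("wheel",(183,348),.060),("BL",(62,220),.052),("FL",(158,553),.052),("FR",(648,396),.052),("BR",(540,68),.052),("bezBL",(120,272),.056),("bezBR",(205,248),.056),("bezFL",(172,445),.056),("bezFR",(250,420),.056),
 ("covL",(328,352),None),("covR",(598,270),None),("hingeL",(290,165),None),("hingeR",(545,95),None),("deck",(230,300),None),("cell1",(170,52),.05),("cell2",(45,58),.05)]:
    uv=((c[0]+.5)/7-.5+160,(c[1]+.5)/7-.5+185)
    d=D[round(uv[1]),round(uv[0])]
    print(nm,at_z("top",uv,z).round(4) if z else "", at_d("top",uv,float(d)).round(4))
E
```

```text
key [0.4102 0.3315 0.062 ] [0.4101 0.3311 0.0651]
wheel [0.4456 0.3797 0.06  ] [0.4456 0.3798 0.0592]
BL [0.4943 0.4293 0.052 ] [ 0.5005  0.4412 -0.0037]
FL [0.3695 0.3871 0.052 ] [ 0.3696  0.3978 -0.0088]
FR [0.4303 0.2044 0.052 ] [0.4307 0.2045 0.0439]
BR [0.5555 0.2479 0.052 ] [0.5639 0.2507 0.001 ]
bezBL [0.4743 0.4055 0.056 ] [0.4751 0.407  0.048 ]
bezBR [0.4838 0.3736 0.056 ] [0.4842 0.3742 0.0526]
bezFL [0.4095 0.3829 0.056 ] [0.4095 0.3832 0.0547]
bezFR [0.4191 0.354  0.056 ] [0.4192 0.3543 0.0542]
covL  [0.4389 0.3146 0.1451]
covR  [0.4687 0.221  0.1458]
hingeL  [0.516  0.3424 0.056 ]
hingeR  [0.5433 0.2452 0.0626]
deck  [0.4646 0.364  0.0515]
cell1 [0.5603 0.3912 0.05  ] [0.5607 0.3916 0.0476]
cell2 [0.5573 0.4393 0.05  ] [0.5568 0.4387 0.0528]
```

```bash
cat >> h.py <<'E'
yaw=np.radians(18.3); C=np.array([.4624,.3172,0])
ex=np.array([np.cos(yaw),np.sin(yaw),0]); ey=np.array([-np.sin(yaw),np.cos(yaw),0]); ez=np.array([0,0,1.])
R=np.column_stack([-ex,ey,-ez])
TIP=.025
def P(x,y,z): return C+ex*x+ey*y+ez*(z+TIP)   # tip at charger coordinates -> TCP position
E
python3 - <<'E'
from h import *
s=sense()
command_gripper(0.0,20)
move_l(np.array(s["position"])+[0,0,.08],feed=.25)
def arc(th): return P(.062-(.120*np.cos(th)-.0025*np.sin(th)-.011),-.0435,.0495+.120*np.sin(th)+.0025*np.cos(th))
movep(arc(.84)+[0,0,.10],R)
f0=np.array(sense()["wrist_force"]);print(sense()["time_s"],f0,sense()["finger_gap"])
move_l(arc(.84)+[0,0,.02],feed=.15)
for th in [.84,.7,.56,.42,.28,.14,.06]:
    hit=move_l(arc(th)-[0,0,.002],feed=.06,until_force=12)
    s=sense();print(th,hit,s["position"].round(4),(np.array(s["wrist_force"])-f0).round(2))
    if hit:break
E
```

```text
2.8167 [-0.42625603  0.97428645  0.44620767] -2.0012050757262184e-05
0.84 False [0.471  0.2742 0.1632] [ 1.86 -1.44 -0.07]
0.7 False [0.4593 0.2704 0.1515] [ 0.81 -0.73 -0.76]
0.56 False [0.4497 0.2671 0.138 ] [ 0.85 -0.95  0.99]
0.42 False [0.4419 0.2645 0.1233] [ 0.9  -1.04 -0.6 ]
0.28 False [0.4361 0.2626 0.1076] [ 1.23 -1.43 -0.61]
0.14 False [0.4325 0.2614 0.0912] [ 1.21 -1.36 -0.42]
0.06 False [0.4315 0.261  0.0817] [ 1.51 -1.33 -0.87]
```

```bash
python3 - <<'E'
from h import *
f=lambda: np.array(sense()["wrist_force"]).round(2)
p=np.array(sense()["position"]); print(f())
hit=move_l(p-[0,0,.015],feed=.02,until_force=8)
s=sense();print(hit,s["position"].round(4),f())
move_l(np.array(s["position"])+[0,0,.06],feed=.2)
movep(P(-.06,.045,.20),R)
s=sense();p,d=camera("wrist");np.savez("w1.npz",p=p,d=d,pos=s["position"],R=s["tcp_rot"])
cv2.imwrite("pics/w1.png",cv2.resize(p[:,:,::-1],(800,600),interpolation=cv2.INTER_CUBIC));print(s["time_s"],f())
E
```

```text
[ 1.09 -0.35 -0.42]
True [0.4319 0.2614 0.077 ] [-1.2  -1.04  7.16]
7.95 [-0.24 -0.36  0.01]
```

View pics/w1.png

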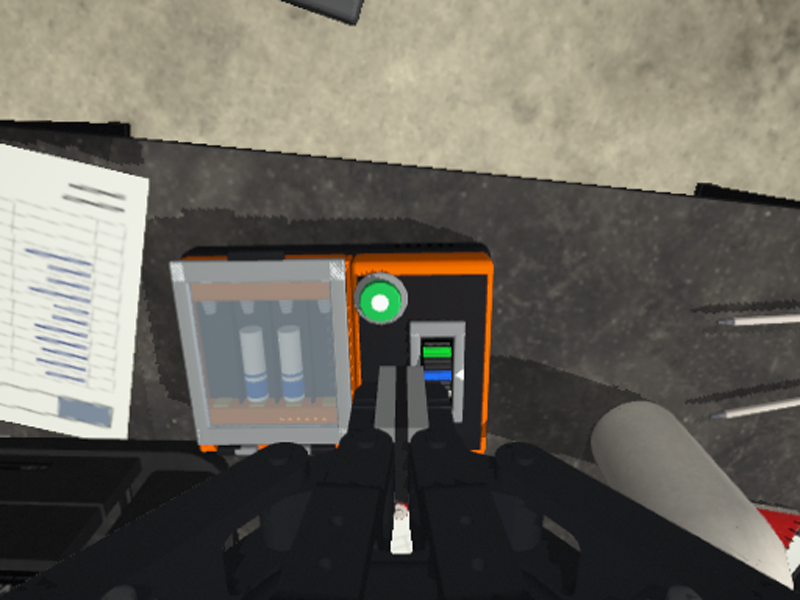

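The wrist view shows the cover looking level, the key dot at (380,302), green stripe at (437,352), blue at (437,376) level with the left pointer (459,376), and the bezel centred on column 438. I'll check the cover level by depth and locate the key and wheel.

```bash
python3 - <<'E'
from h import *
w=np.load("w1.npz");D=w["d"];pose=(w["pos"],w["R"])
loc=lambda p:np.array([ex@(p-C),ey@(p-C),p[2]]).round(4)
for nm,c,z in [("key",(380,302),.062),("pointer",(459,376),.058),("blue",(437,376),.062),("green",(437,352),.0583),("bezFL",(410,322),.056),("bezFR",(465,322),.056),("FLcorner",(491,256),.052),
 ("covFR",(182,272),.052),("covFL",(336,270),.052),("covBL",(345,425),.052),("covBR",(210,432),.052)]:
    uv=((c[0]+.5)*.64-.5,(c[1]+.5)*.64-.5); d=float(D[round(uv[1]),round(uv[0])])
    print(nm,loc(at_z("wrist",uv,z,pose)),loc(at_d("wrist",uv,d,pose)))
E
```

```text
key [-0.0436  0.0314  0.062 ] [-0.0435  0.0314  0.0617]
pointer [0.0063 0.0797 0.058 ] [0.0073 0.0799 0.0561]
blue [0.0043 0.0657 0.062 ] [0.0043 0.0657 0.062 ]
green [-0.0101  0.0656  0.0583] [-0.0093  0.0658  0.0565]
bezFL [-0.0288  0.0491  0.056 ] [-0.028   0.0491  0.0539]
bezFR [-0.0288  0.0823  0.056 ] [-0.0286  0.0824  0.0555]
FLcorner [-0.0688  0.0965  0.052 ] [-0.0562  0.106  -0.0004]
covFR [-0.059 -0.087  0.052] [-0.0591 -0.0868  0.0525]
covFL [-0.0602  0.0051  0.052 ] [-0.0605  0.0052  0.053 ]
covBL [0.0452 0.0068 0.052 ] [0.0453 0.0068 0.0518]
covBR [ 0.051  -0.0831  0.052 ] [ 0.051  -0.0831  0.0521]
```

```bash
python3 - <<'E'
from h import *
f=lambda: np.array(sense()["wrist_force"]).round(2)
wx,wy=.0045,.0656
movep(P(wx-.007,wy,.085),R); print(f())
hit=move_l(P(wx-.007,wy,.056),feed=.015,until_force=6)
s=sense();z=s["position"][2]-TIP;print(hit,z,f())
for dx in (-.003,.001,.005,.0075):
    move_l(P(wx+dx,wy,z),feed=.03); print(dx,sense()["position"][2]-TIP,f())
move_l(P(wx+.0075,wy,.10),feed=.1)
movep(P(-.06,.045,.20),R)
s=sense();p,d=camera("wrist")
cv2.imwrite("pics/w2.png",cv2.resize(p[150:290,210:330,::-1],None,fx=4,fy=4,interpolation=cv2.INTER_CUBIC));print(s["time_s"],f())
E
```

```text
[ 0.45 -0.05 -0.31]
True 0.06144648836363258 [ 0.99 -0.81  3.89]
-0.003 0.061512625275098896 [-0.15  0.55  1.66]
0.001 0.06149385564181407 [-0.04  0.56  3.01]
0.005 0.061510607144364814 [1.5  1.35 1.94]
0.0075 0.06152572395609864 [1.25 0.92 1.36]
12.2333 [ 0.39 -0.51  0.87]
```

View pics/w2.png

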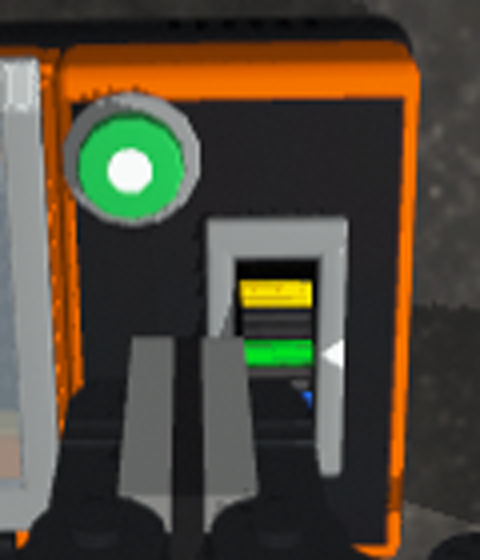

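The green stripe at (278,352) is level with the pointer at (335,354), with yellow in front of it, so the wheel is set. Next is the key.

```bash
python3 - <<'E'
from h import *
f=lambda: np.array(sense()["wrist_force"]).round(2)
kx,ky=-.0436,.0314
movep(P(kx,ky,.08),R); print(f())
hit=move_l(P(kx,ky,.0545),feed=.02,until_force=10)
s=sense();print(hit,s["position"][2]-TIP,f()); sleep(.3); print(sense()["position"][2]-TIP,f())
E
```

```text
[0.25 0.26 0.95]
True 0.05708205712464753 [-0.96 -0.7   6.51]
0.05709395185780348 [-0.38  0.36  5.72]
```

```bash
python3 - <<'E'
from h import *
move_l(P(-.0436,.0314,.12),feed=.08)
movep(P(-.06,.045,.20),R)
s=sense();p,d=camera("wrist");pose=(s["position"],s["tcp_rot"])
for c in [(380,302),(182,272),(336,270)]:
    uv=((c[0]+.5)*.64-.5,(c[1]+.5)*.64-.5); print(at_d("wrist",uv,float(d[round(uv[1]),round(uv[0])]),pose).round(4))
cv2.imwrite("pics/w3.png",cv2.resize(p[:,:,::-1],(800,600),interpolation=cv2.INTER_CUBIC));print(s["time_s"])
E
```

```text
[0.4125 0.335  0.0623]
[0.4355 0.2169 0.0513]
[0.405  0.3047 0.052 ]
15.5833
```

View pics/w3.png

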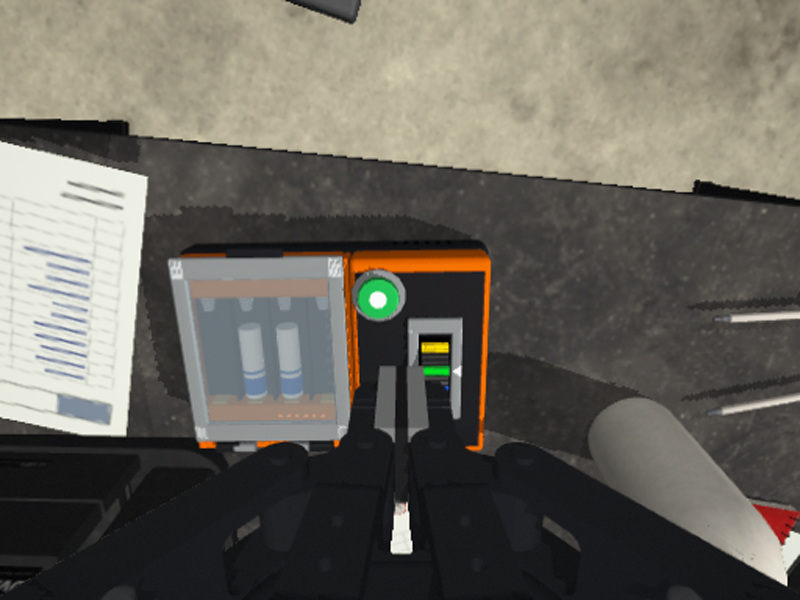

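The cover is level, green (437,371) sits at the pointer (457,371), and the key (378,299) is back up at 62 mm.

```bash
python3 -c "
from rig import *
print(finish_job())"
```

```text
the job is handed in; nothing more can be done
None
```

The cover is fully shut, the thumbwheel is clicked in at green, and the start key was then pressed all the way down and sprang back; the job is handed in at about 16 s.

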